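Seat a dental model in its tapered bench holder

ROBOT

A 6-joint arm with a two-finger parallel gripper is mounted at the origin on the work surface. World frame = base frame: x ahead of the robot, y to its left, z up, the work surface at z = 0. Lengths are in mm, angles in degrees, forces in N, time in s.
With the tool pointing down it reaches from about 300 to 850 mm from the base axis. Payload 4.2 kg.
Tool frame: the origin (TCP) lies at the centre of the arm's flange, where the gripper is bolted on; the fingertips stand 191 mm ahead of it and the grasp point (between the pads) lies 172 mm ahead of it; z points along the fingers, x is the direction in which the jaws open and shut, and the axes are right-handed (so a half turn about z gives the same grasp; the last joint's range is limited). The gripper opens to 91 mm and grips with 3 to 60 N. Pads are 32 mm wide; open, the fingers measure 118 mm over their backs; the gripper's body (76 mm by 178 mm) begins 60 mm behind the grasp point.
Start: joints at [65.088, 18.312, 89.639, -0, 72.044, -1.146], TCP at [231.726, 526.238, 404.776] pointing down, gripper open.
Joint ranges: [-177.97, 177.97], [-48.28, 115.42], [12.27, 149.76], [-77.06, 257.06], [2.81, 150.46], [-146.56, 146.56]. Speed limits (degrees/s): [147.25, 147.25, 180, 180, 180, 180].

INTERFACE

Orientations are given as [roll, pitch, yaw] about the fixed x, y, z axes, in that order (R = Rz(yaw) Ry(pitch) Rx(roll)).
In Python, from workcell import telemetry, imaging, env gives the robot as it stands. The module is installed in compiled form; this text tells all that it offers.
- The arm moves only by the tool jog_arm, never from a script. Its argument "series" is a list of rows, each a list of 3 entries, a list of its own where there are three numbers: the shift along the world's x, y, z in mm, then the turn, a rotation vector about the world's x, y, z in rad, then the opening, from 0 (shut) to 1 (fully open). In form: [[[x, y, z], [ax, ay, az], jaw], ...]. A call has exactly 5 rows; each row is the pose to reach, as a shift and turn from the pose measured when the call began; what a row does not reach only later rows make up. A row lasts 1/12 s, in which the tool goes at most 41.7 mm and 7.16 degrees, less where a joint would pass 70% of its speed; a pose out of reach is approached as far as the arm can. A call with a gripper value outside its range is refused whole. The fingers move at their own pace and stop on an object; "squeeze" is the grip in N (left out, the last holds). Time passes only in rows, so rows that repeat a pose let the fingers close, or fill a call up. It gives the time, the measured TCP pose, the force and the opening at its end, in the units of the state.
- telemetry.state(): the state, without advancing time (a new reading comes with each control period).
- imaging.grab_frame(name): name is "scene" or "top"; returns a dict with "pixels" (384x512x3 uint8, red, green, blue), "fov_y" (degrees; the focal length in pixels is half the picture's height over the tangent of half this angle, whatever the lens; pixels are square), "cx", "cy" (the principal point, pixels), "R" (3x3) and "t" (3): a world point X has camera coordinates R X + t. Camera axes: x right, y down, z forward; pixel columns grow to the right and rows downward; lengths in mm; the calibration is good to about 2 mm. A picture is of the moment at which its call begins. There is no depth.
- env.job_done(): hands the job in, once; it reports no verdict.
The state is a dict: "time_s": time; "qpos": joint angles; "qvel": joint speeds; "effort": joint torques, N m; "ee_pos": TCP position; "ee_rot": TCP orientation; "force": force on the tool from outside, world axes, zero at the start; "torque": the same for the moment, N m; "gripper_width": finger opening in mm.
Only numpy, scipy, OpenCV 4.12 (cv2) and the standard library are available. Lean on these libraries where they do the work, as an engineer would, in place of code of your own. Each camera call takes 0.05 s, during which the arm holds its last target.

TASK

Pick up the dental model that stands on a blue tapered spigot, nest the spigot upright in the tapered green collar of the bench holder so that it centres itself, and press it down until the stiff collar has slid home against its stop and you feel it firmly resist (about 13 N). Be gentle: never push the model harder than 25 N into the collar. Then let go and leave the model seated straight, without disturbing the other things on the mat.

Things in the scene. Friction and masses are not known exactly. Their poses are not given: they have to be found in the camera images.
- model: Dental model to seat: blue spigot (cone frustum, foot diameter 30 mm, 52 mm at 26 mm above the foot) under an orange stone block, 52 (its x) by 50 (its y) by 40 mm tall (26 to 66 mm above the foot), with a cream tooth arch up to 74 mm. About 0.22 kg. Origin: centre of the foot; z up. Starts upright on the mat.
- model_grip (a point): Centre of the model's stone block, on the axis, 46 mm above its foot; same axes as the model. Grip the flat block sides, 50 mm apart along y. The spigot is round, so the yaw of the seated model does not matter.
- collar: Green metal collar of the bench holder, its tapered through-hole matching the spigot: mouth diameter 45 mm, outer 56 mm, 20 mm deep. Origin: centre of the mouth, at the rim, 58 to 84 mm above the table; z up. Nested, the spigot's foot lies about 18 mm below the rim and 8 mm of its taper stays out. The holder's grey foot (diameter 116 mm) is fixed to the table.
- flat_model: Bystander: white dental model on a plain flat block, 56 by 52 mm, 34 mm tall; origin at the centre of its underside. Leave alone.
- jar: Bystander: small amber jar with white cap, diameter 44 mm, 55 mm tall; origin at the centre of its underside. Leave alone.
- carver: Bystander: slim wax carver, blue handle with steel tips, 180 mm long, lying flat. Leave alone.
- collar_throat (a point): Bottom of the collar's hole, 20 mm below the rim. The collar slides straight down in an aluminium sleeve (diameter 72 mm, top 9 to 24 mm below the rim), stiffly, at about 7 N, and stays where left. 3 to 18 mm of travel remain at the start (it differs each time and is not shown), then a rubber-cushioned stop, about 9 N per mm.
Not all that is in view belongs to the job. Several things look just like the model: the one meant starts nearest to the robot's base.

How it is judged (in metres and radians):
On the way, in this order (a step that is already met when the one before it is completed fails the run):
1. the model is lifted off the mat (height (world z) of model above 0.03 m), for 0.1 s.
2. the model is nested in the collar and pressed home: it bears on the collar with more than 11 N (only reached at the stop) (contact force between model and collar above 11 N and horizontal distance between model and collar below 0.004 m and z of model in the frame of collar below -0.015 m), for 0.1 s.
At the end, for the whole second after the job is handed in: The model is at rest upright in the collar: foot within 2 mm of the collar's axis and 16 to 21 mm below its rim, axis within 0.05 rad of the collar's (horizontal distance between model and collar below 0.002 m and z of model in the frame of collar between -0.021 and -0.016 m and angle between the z axis of model and the z axis of collar, either way round below 0.05 rad and linear speed of model below 0.02 m/s); the robot touches nothing.
It fails at once if the model is pushed into the collar with more than 25 N (contact force between model and collar above 25 N).
It fails at once if the model is tipped over (more than 0.7 rad) (angle between model's own z axis and vertical above 0.7 rad).
It fails at once if the white model is moved more than 15 mm (distance of flat_model from where it was at the start of the episode above 0.015 m).
It fails at once if the jar is moved more than 15 mm (distance of jar from where it was at the start of the episode above 0.015 m).
It fails at once if the carver is moved more than 15 mm (distance of carver from where it was at the start of the episode above 0.015 m).
It also fails if it takes over 58 s, if anything falls off the work surface, if the arm or the gripper's body presses on something with over 40 N, if the wrist force passes 120 N, or if a joint passes its speed limit or range.

## Working session

There is one attempt and no reset: what is moved stays moved. The work goes in short steps, Python scripts to look and compute and a tool call to move; the robot and the scene stay as the last step left them, time stands still between calls to the robot, and variables do not carry over. Pictures are saved under pics/ and viewed, and the job is handed in when it is done.

Besides the shell and the picture viewer there is one more tool, called after "Call:" in YAML: its name, and indented under it one key for each argument. jog_arm: Moves the arm, as the interface text tells. Its arguments: {"type":"object","properties":{"series":{"type":"array"},"squeeze":{"type":"number"}},"required":["series"]}

```bash
mkdir -p pics; cat > h.py <<'E'
import numpy as np, cv2, json
from workcell import telemetry, imaging, env
def snap(name,fn):
    f=imaging.grab_frame(name); cv2.imwrite('pics/'+fn,f['pixels'][:,:,::-1])
    np.savez('pics/'+fn+'.npz',**{k:np.array(v) for k,v in f.items()}); return f
def ld(fn): return dict(np.load('pics/'+fn+'.npz'))
def foc(f): return f['pixels'].shape[0]/2/np.tan(np.radians(f['fov_y'])/2)
def proj(f,X):
    c=np.atleast_2d(X)@np.array(f['R']).T+np.array(f['t']); F=foc(f)
    return np.c_[F*c[:,0]/c[:,2]+f['cx'],F*c[:,1]/c[:,2]+f['cy']]
def ray(f,u,v):
    R=np.array(f['R']);o=-R.T@np.array(f['t']);d=R.T@np.array([(u-f['cx'])/foc(f),(v-f['cy'])/foc(f),1.]);return o,d
def atz(f,u,v,z):
    o,d=ray(f,u,v);return o+d*(z-o[2])/d[2]
E
python3 - <<'E'
from h import *
for n in ('scene','top'):
    f=snap(n,n+'0.png'); print(n,f['fov_y'],f['cx'],f['cy'],np.round(-np.array(f['R']).T@np.array(f['t'])),np.round(f['R'],2).tolist())
print(telemetry.state())
E
```

```text
scene 49.12943207419564 250.65317065263457 187.36701989623606 [839. 511. 805.] [[-0.9, 0.44, -0.0], [0.36, 0.72, -0.6], [-0.26, -0.54, -0.8]]
top 42.64232201760994 255.18822095604193 190.46709641678765 [ 506.   34. 1058.] [[-0.0, -1.0, 0.0], [-1.0, 0.0, -0.07], [0.07, -0.0, -1.0]]
{'time_s': 0.1, 'qpos': array([ 6.50879819e+01,  1.83494128e+01,  8.96978525e+01,  2.78001311e-05,
        7.20443991e+01, -1.14609614e+00]), 'qvel': array([-0.00046485, -0.01056918, -0.24626042, -0.02868556,  0.00158886,
        0.02943282]), 'effort': array([-1.54866220e-04, -4.13333058e+01, -2.32510436e+01,  7.29110325e-02,
        4.20763437e-02, -3.80497374e-05]), 'ee_pos': array([231.66988438, 526.11745798, 404.00032283]), 'ee_rot': array([-1.79998140e+02,  9.16455157e-02,  6.62340710e+01]), 'force': array([0.28209915, 0.11185097, 0.14422245]), 'torque': array([ 0.04114192, -0.0098899 , -0.05220886]), 'gripper_width': 91.33978704015615}
```

View pics/scene0.png

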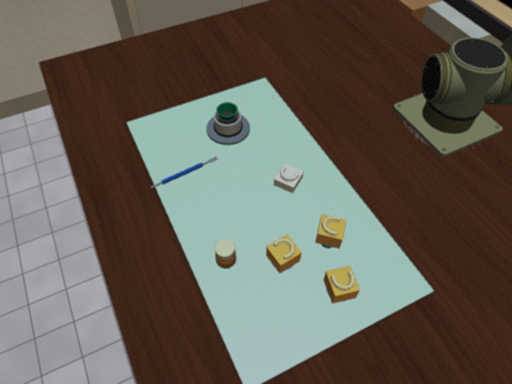

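View pics/top0.png

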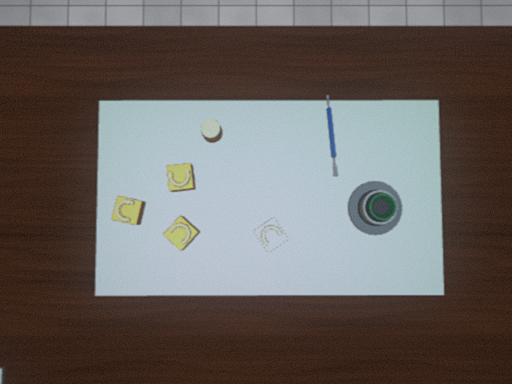

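```bash
python3 - <<'E'
from h import *
f=ld('top0.png')
for p in [(180,177),(128,210),(181,233)]:
    X=atz(f,*p,66);print(p,X.round(1),np.hypot(*X[:2]).round(1))
a=cv2.resize(cv2.imread('pics/top0.png')[150:265,90:220],None,fx=3,fy=3,interpolation=cv2.INTER_CUBIC)
g=ld('scene0.png')
for X in [atz(f,*p,66) for p in [(180,177),(128,210),(181,233)]]: print(proj(g,X).round(1))
b=cv2.resize(cv2.imread('pics/scene0.png')[200:315,255:375],None,fx=3,fy=3,interpolation=cv2.INTER_CUBIC)
cv2.imwrite('pics/crop1.png',np.hstack([a,b]))
a=cv2.resize(cv2.imread('pics/top0.png')[170:250,330:420],None,fx=4,fy=4,interpolation=cv2.INTER_CUBIC)
b=cv2.resize(cv2.imread('pics/scene0.png')[80:160,190:270],None,fx=4,fy=4,interpolation=cv2.INTER_CUBIC)
cv2.imwrite('pics/crop2.png',np.hstack([a,b]))
E
```

```text
(180, 177) [604.7 183.5  66. ] 631.9
(128, 210) [537.9 287.5  66. ] 609.9
(181, 233) [491.7 180.3  66. ] 523.7
[[284.  248.9]]
[[341.7 279. ]]
[[331.5 225.9]]
```

View pics/crop1.png

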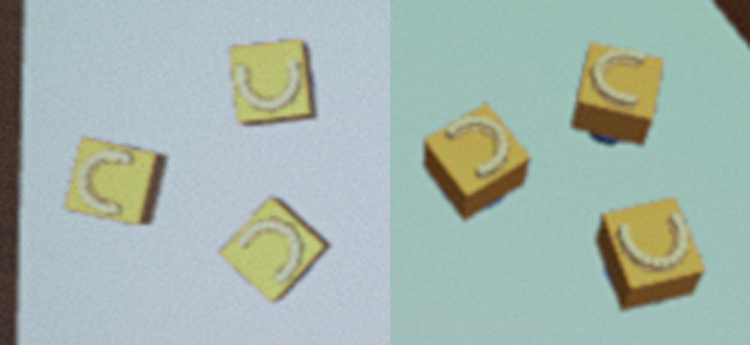

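View pics/crop2.png

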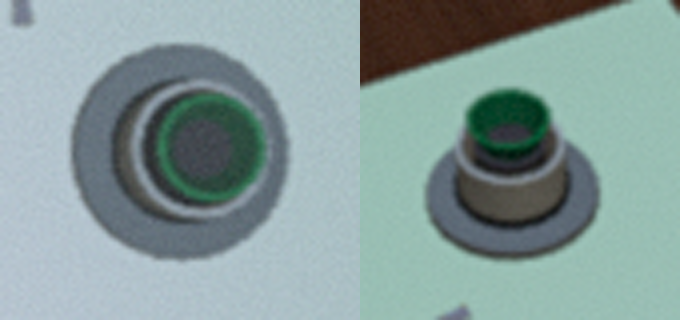

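```bash
cat > fit.py <<'E'
from h import *
from scipy.optimize import minimize
S=4
def mask_poly(f,P):
    h=cv2.convexHull((((proj(f,P)+0.5)*S-0.5)*16).round().astype(np.int32).reshape(-1,1,2))
    m=np.zeros((384*S,512*S),np.float32); cv2.fillPoly(m,[h],1.,shift=4)
    return cv2.resize(m,(512,384),interpolation=cv2.INTER_AREA)
def rel(f,kind,roi):
    im=f['pixels'].astype(np.float32); hsv=cv2.cvtColor(f['pixels'],cv2.COLOR_RGB2HSV)
    if kind=='orange': m=(hsv[:,:,0]>8)&(hsv[:,:,0]<34)&(hsv[:,:,1]>70)
    else: m=(hsv[:,:,0]>60)&(hsv[:,:,0]<88)&(hsv[:,:,1]>95)&(hsv[:,:,2]<190)
    m=m.astype(np.uint8); z=np.zeros_like(m);u0,v0,u1,v1=roi; z[v0:v1,u0:u1]=m[v0:v1,u0:u1]
    n,l,s,_=cv2.connectedComponentsWithStats(z); k=1+np.argmax(s[1:,4]); z=(l==k).astype(np.uint8)
    c,_=cv2.findContours(z,cv2.RETR_EXTERNAL,cv2.CHAIN_APPROX_NONE); z[:]=0; cv2.drawContours(z,c,-1,1,-1)
    return z
def block(p,z0=26,z1=66):
    x,y,a=p[:3];c,s=np.cos(a),np.sin(a)
    return np.array([[x+c*i-s*j,y+s*i+c*j,z] for i in(-26,26) for j in(-25,25) for z in(z0,z1)])
th=np.linspace(0,2*np.pi,90)
def cyl(x,y,h,e,r=28): return np.vstack([np.c_[x+r*np.cos(th),y+r*np.sin(th),0*th+z] for z in(h,h-e)])
def solve(fs,ms,gen,p0,step):
    cost=lambda p:sum(np.abs(mask_poly(f,gen(p))-m).sum() for f,m in zip(fs,ms))
    r=minimize(cost,p0,method='Nelder-Mead',options=dict(initial_simplex=np.vstack([p0]+[np.array(p0)+np.eye(len(p0))[i]*step[i] for i in range(len(p0))]),xatol=1e-3,fatol=1e-2,maxiter=600)); return r.x,r.fun
E
python3 - <<'E'
from fit import *
t=ld('top0.png');s=ld('scene0.png')
mt=rel(t,'orange',(155,205,210,260));ms=rel(s,'orange',(308,205,355,252)); print(mt.sum(),ms.sum())
for a in (40,45,50):
  for n,F,M in(('both',[t,s],[mt,ms]),('top',[t],[mt]),('scene',[s],[ms])):
    p,c=solve(F,M,block,[492,180,np.radians(a)],[8,8,.15]);print(n,a,p[:2].round(1),np.degrees(p[2]).round(1),c.round(1))
gt=rel(t,'green',(350,180,410,235));gs=rel(s,'green',(205,95,250,145));print(gt.sum(),gs.sum())
v=np.vstack([np.hstack([cv2.resize(m[a:a+80,b:b+80]*255,None,fx=4,fy=4) for m,a,b in((mt,195,140),(ms,190,290))]),np.hstack([cv2.resize(m[a:a+80,b:b+80]*255,None,fx=4,fy=4) for m,a,b in((gt,170,330),(gs,80,190))])]);cv2.imwrite('pics/masks.png',cv2.resize(v,(560,560)))
for h in(65,72,78):
  p,c=solve([t,s],[gt,gs],lambda p:cyl(*p[:3],min(max(p[3],0),24)),[495,-235,h,12],[8,8,8,5]);print(p.round(1),c.round(1))
# foot disc
E
```

```text
636 655
both 40 [492.3 181.6] 47.7 252.4
top 40 [493.1 183.7] 47.0 93.7
scene 40 [490.2 179.4] 47.8 152.2
both 45 [491.6 181.4] 48.0 250.3
top 45 [491.8 181.6] 47.9 92.6
scene 45 [491.7 181. ] 47.2 155.0
both 50 [492.2 181.7] 47.9 252.2
top 50 [492.7 183.3] 48.8 93.7
scene 50 [489.8 178.9] 47.5 151.9
563 280
[ 544.7 -225.1   68.8   -1. ] 89.9
[ 544.7 -224.6   69.1  -28.2] 90.6
[ 544.7 -224.3   69.4  -21.2] 92.1
```

View pics/masks.png

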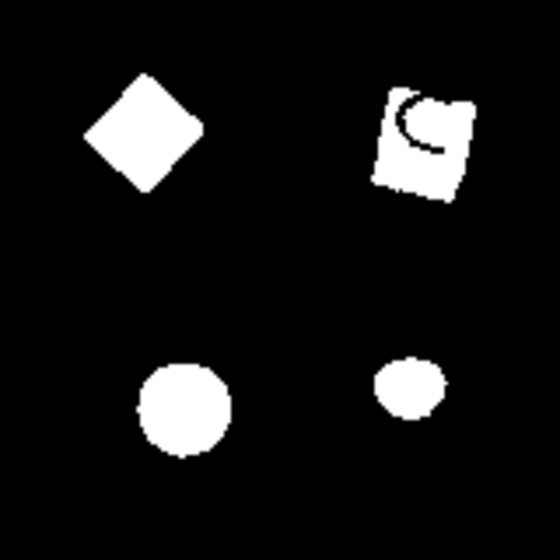

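```bash
python3 - <<'E'
from fit import *
t=ld('top0.png');s=ld('scene0.png')
def ov(f,P,u,v,w=80,k=5):
    c=np.ascontiguousarray(cv2.resize(f['pixels'][v:v+w,u:u+w,::-1],None,fx=k,fy=k,interpolation=cv2.INTER_CUBIC))
    for q in P:
        h=cv2.convexHull(proj(f,q).astype(np.float32)).reshape(-1,2)
        cv2.polylines(c,[(((h-[u,v])+.5)*k*16).round().astype(np.int32)],True,(0,0,255),1,shift=4)
    return c
B=block([491.8,181.4,np.radians(47.7)])
top=B[B[:,2]>50]
C=cyl(544.7,-224.8,69,0)
v=np.vstack([np.hstack([ov(t,[B,top],140,195,55),ov(s,[B,top],305,203,55)]),np.hstack([ov(t,[C],355,180,55),ov(s,[C],200,90,55)])]);cv2.imwrite('pics/ov1.png',v)
mt=rel(t,'orange',(155,205,210,260));print(mt.sum(),mask_poly(t,B).sum())
E
```

```text
636 736.25
```

View pics/ov1.png

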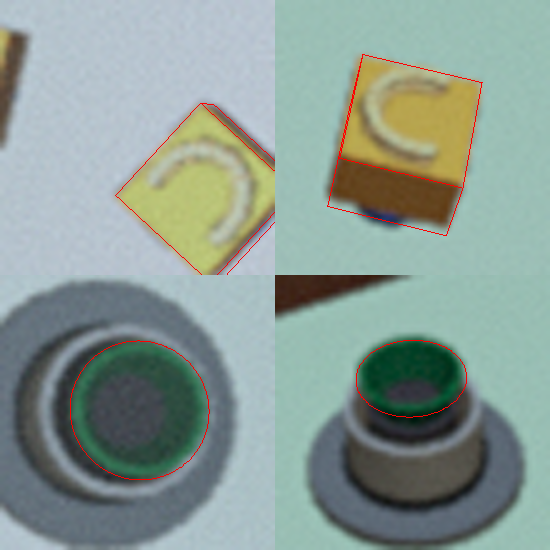

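```bash
cat >> fit.py <<'E'
def soft_orange(f,roi,thr=10):
    im=cv2.resize(f['pixels'],None,fx=S,fy=S,interpolation=cv2.INTER_CUBIC).astype(int)
    d=im[:,:,0]-im[:,:,2]; m=(d>thr).astype(np.uint8); u0,v0,u1,v1=[S*k for k in roi]
    z=np.zeros_like(m); z[v0:v1,u0:u1]=m[v0:v1,u0:u1]
    n,l,s,_=cv2.connectedComponentsWithStats(z); z=(l==1+np.argmax(s[1:,4])).astype(np.uint8)
    c,_=cv2.findContours(z,cv2.RETR_EXTERNAL,cv2.CHAIN_APPROX_NONE); z[:]=0; cv2.drawContours(z,c,-1,1,-1)
    return cv2.resize(z.astype(np.float32),(512,384),interpolation=cv2.INTER_AREA)
def ov(f,P,u,v,w=80,k=5):
    c=np.ascontiguousarray(cv2.resize(f['pixels'][v:v+w,u:u+w,::-1],None,fx=k,fy=k,interpolation=cv2.INTER_CUBIC))
    for q in P:
        h=cv2.convexHull(proj(f,q).astype(np.float32)).reshape(-1,2)
        cv2.polylines(c,[(((h-[u,v])+.5)*k*16).round().astype(np.int32)],True,(0,0,255),1,shift=4)
    return c
E
python3 - <<'E'
from fit import *
t=ld('top0.png');s=ld('scene0.png')
print(t['pixels'][245,150],t['pixels'][240,178],s['pixels'][215,310],s['pixels'][242,330])
for thr in(0,15,30):
 mt=soft_orange(t,(155,205,210,260),thr);ms=soft_orange(s,(308,205,355,252),thr)
 print(thr,mt.sum(),ms.sum())
 for n,F,M in(('both',[t,s],[mt,ms]),('top',[t],[mt]),('scene',[s],[ms])):
    p,c=solve(F,M,block,[492,180,np.radians(45)],[8,8,.15]);print(n,p[:2].round(1),np.degrees(p[2]).round(1),c.round(1))
B=block([*p[:2],p[2]]) 
p,c=solve([t,s],[mt,ms],block,[492,180,np.radians(45)],[8,8,.15]);B=block(p);top=B[B[:,2]>50]
cv2.imwrite('pics/ov2.png',np.hstack([ov(t,[B,top],150,205,55,7),ov(s,[B,top],305,203,55,7)]))
E
```

```text
[183 195 205] [184 196 118] [152 189 180] [95 64 24]
0 714.0625 796.5
both [491.6 181.6] 48.4 122.6
top [492.7 183.7] 46.9 44.6
scene [491.2 179.6] 50.3 51.4
15 682.6875 765.8125
both [491.4 181.6] 47.6 132.8
top [492.8 183.8] 48.3 51.2
scene [489.8 178.6] 48.6 58.0
30 655.4375 736.5
both [491.8 181.8] 48.2 158.3
top [492.3 183.3] 47.6 71.9
scene [490.7 179.4] 48.7 71.7
```

View pics/ov2.png

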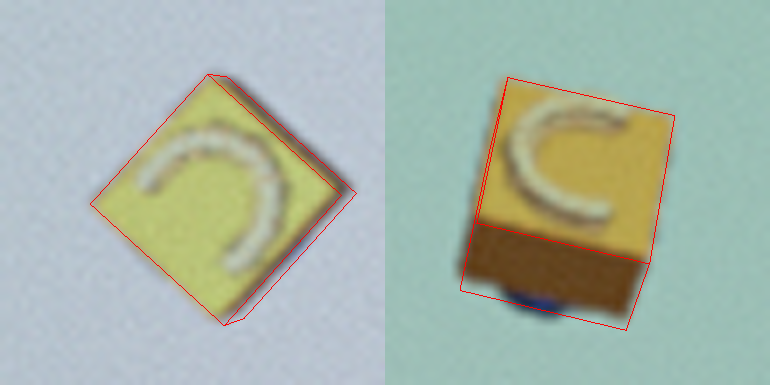

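Candidates in the top view are orange models at (180,177), (128,210) and (181,233), at 632, 610 and 524 mm from the base. The one at (181,233), seen in the scene view at (331,228), is nearest, and the crops show it is a blue-spigot model. Its pose is about (492, 182) with yaw 48°. The green collar is at about (545, -225), with its rim about 69 mm up.

Call:
jog_arm:
  series:
    - [[23, -31, -9], [0, 0, -0.06], 1]
    - [[46, -62, -18], [0, 0, -0.12], 1]
    - [[70, -93, -27], [0, 0, -0.18], 1]
    - [[93, -124, -36], [0, 0, -0.24], 1]
    - [[117, -155, -45], [0, 0, -0.318], 1]
  squeeze: 25

```text
time_s: 0.52
ee_pos: [349.1, 369.5, 358.3]
ee_rot: [-180.0, 0.1, 47.9]
force: [0.8, 0.8, 0.4]
gripper_width: 91.1
```

```bash
python3 -c "
from h import *
s=telemetry.state();print(s['time_s'],s['ee_pos'],s['ee_rot'],s['force'],s['qpos'])"
```

```text
0.5167 [349.10382615 369.49726615 358.30110726] [-1.79999522e+02  1.29929216e-01  4.78737664e+01] [0.77576493 0.81969165 0.37619252] [ 4.53307757e+01  1.44359997e+01  1.02323217e+02 -5.91502856e-03
  6.33706055e+01 -2.54033294e+00]
```

Call:
jog_arm:
  series:
    - [[23, -30, -9], [0, 0, 0], 1]
    - [[46, -60, -18], [0, 0, 0], 1]
    - [[69, -90, -27], [0, 0, 0], 1]
    - [[92, -120, -36], [0, 0, 0], 1]
    - [[115, -151, -45], [0, 0, 0], 1]

```text
time_s: 0.93
ee_pos: [464.8, 216.9, 312.7]
ee_rot: [-180.0, 0.1, 47.9]
force: [0.6, 0.5, -0.1]
gripper_width: 91.3
```

Call:
jog_arm:
  series:
    - [[15, -19, -7], [0, 0, 0], 1]
    - [[28, -37, -13], [0, 0, 0], 1]
    - [[28, -37, -13], [0, 0, 0], 1]
    - [[28, -37, -13], [0, 0, 0], 1]
    - [[28, -37, -13], [0, 0, 0], 1]

```text
time_s: 1.35
ee_pos: [492.5, 180.1, 299.6]
ee_rot: [-179.9, 0.2, 47.9]
force: [-0.6, 0.9, 0.7]
gripper_width: 91.6
```

```bash
python3 - <<'E'
from fit import *
s=telemetry.state();print(s['time_s'],s['ee_pos'],s['ee_rot'],s['force'])
snap('scene','s1.png');snap('top','t1.png')
a=cv2.imread('pics/s1.png');b=cv2.imread('pics/t1.png')
cv2.imwrite('pics/v1.png',np.hstack([cv2.resize(x[v:v+130,u:u+130],None,fx=3,fy=3,interpolation=cv2.INTER_CUBIC) for x,u,v in((a,265,150),(b,110,160))]))
E
```

```text
1.35 [492.46709887 180.12656272 299.58996097] [-1.7994187e+02  1.6467871e-01  4.7861763e+01] [-0.62182392  0.85620307  0.68604022]
```

View pics/v1.png

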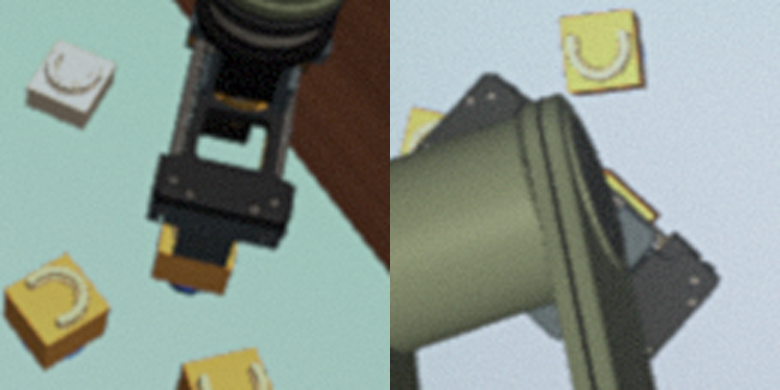

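The scene view shows the near finger and the block at (330,245) lined up, so I'm descending.

Call:
jog_arm:
  series:
    - [[0, 1, -20], [0, 0, 0], 1]
    - [[0, 1, -40], [0, 0, 0], 1]
    - [[0, 1, -60], [0, 0, 0], 1]
    - [[0, 1, -76], [0, 0, 0], 1]
    - [[0, 1, -82], [0, 0, 0], 1]

```text
time_s: 1.87
ee_pos: [491.0, 182.5, 216.3]
ee_rot: [-179.9, 0.3, 48.1]
force: [0.0, -0.1, 0.1]
gripper_width: 91.4
```

Call:
jog_arm:
  series:
    - [[0, 0, 0], [0, 0, 0], 0.7]
    - [[0, 0, 0], [0, 0, 0], 0.6]
    - [[0, 0, 0], [0, 0, 0], 0.5]
    - [[0, 0, 0], [0, 0, 0], 0.4]
    - [[0, 0, 0], [0, 0, 0], 0.3]

```text
time_s: 2.28
ee_pos: [491.2, 182.6, 217.2]
ee_rot: [-179.9, 0.2, 48.1]
force: [-0.1, 0.3, -0.1]
gripper_width: 60.6
```

Call:
jog_arm:
  series:
    - [[0, 0, 0], [0, 0, 0], 0.3]
    - [[0, 0, 0], [0, 0, 0], 0.3]
    - [[0, 0, 0], [0, 0, 0], 0.3]
    - [[0, 0, 0], [0, 0, 0], 0.3]
    - [[0, 0, 0], [0, 0, 0], 0.3]

```text
time_s: 2.7
ee_pos: [491.4, 182.6, 217.9]
ee_rot: [-180.0, 0.1, 48.1]
force: [-1.3, 0.1, 4.9]
gripper_width: 50.2
```

Call:
jog_arm:
  series:
    - [[0, 0, 0], [0, 0, 0], 0.3]
    - [[0, 0, 2], [0, 0, 0], 0.3]
    - [[0, 0, 8], [0, 0, 0], 0.3]
    - [[0, 0, 18], [0, 0, 0], 0.3]
    - [[0, 0, 32], [0, 0, 0], 0.3]

```text
time_s: 3.12
ee_pos: [491.1, 182.5, 249.8]
ee_rot: [-179.9, 0.3, 48.1]
force: [0.8, -0.2, -2.9]
gripper_width: 49.7
```

Call:
jog_arm:
  series:
    - [[0, 0, 20], [0, 0, 0], 0.3]
    - [[0, 0, 40], [0, 0, 0], 0.3]
    - [[0, 0, 60], [0, 0, 0], 0.3]
    - [[0, 0, 80], [0, 0, 0], 0.3]
    - [[0, 0, 85], [0, 0, 0], 0.3]

```text
time_s: 3.53
ee_pos: [491.7, 182.7, 338.5]
ee_rot: [179.9, -0.1, 48.1]
force: [-0.2, 0.8, -2.4]
gripper_width: 50.0
```

```bash
python3 - <<'E'
from fit import *
s=telemetry.state();print(s['time_s'],s['ee_pos'],s['ee_rot'],s['force'],s['torque'],s['gripper_width'])
snap('scene','s2.png')
a=cv2.imread('pics/s2.png')
cv2.imwrite('pics/v2.png',cv2.resize(a[120:270,250:400],None,fx=4,fy=4,interpolation=cv2.INTER_CUBIC))
E
```

```text
3.5333 [491.69214369 182.73230193 338.54694015] [ 1.79928842e+02 -6.49367353e-02  4.80559713e+01] [-0.16955082  0.77722932 -2.39960348] [-0.01211723 -0.06941961 -0.01417171] 50.025432995077544
```

View pics/v2.png

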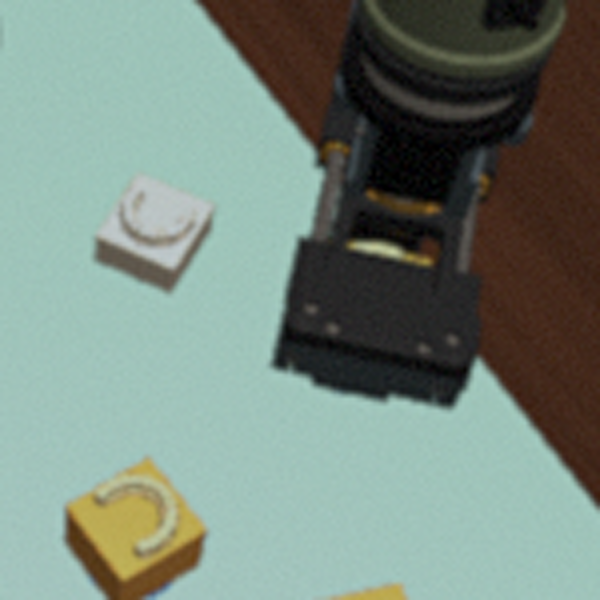

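Call:
jog_arm:
  series:
    - [[2, -18, 0], [0, 0, 0], 0.3]
    - [[6, -48, 0], [0, 0, 0], 0.3]
    - [[11, -80, 0], [0, 0, 0], 0.3]
    - [[15, -114, 0], [0, 0, 0], 0.3]
    - [[19, -148, 0], [0, 0, 0], 0.3]

```text
time_s: 4.0
ee_pos: [510.1, 33.5, 336.8]
ee_rot: [-180.0, 0.0, 48.1]
force: [0.5, -0.8, -2.4]
gripper_width: 49.6
```

Call:
jog_arm:
  series:
    - [[4, -32, 0], [0, 0, 0], 0.3]
    - [[8, -64, 0], [0, 0, 0], 0.3]
    - [[12, -96, 0], [0, 0, 0], 0.3]
    - [[17, -128, 0], [0, 0, 0], 0.3]
    - [[21, -160, 0], [0, 0, 0], 0.3]

```text
time_s: 4.42
ee_pos: [530.8, -128.1, 335.6]
ee_rot: [-179.9, 0.1, 48.1]
force: [0.4, 0.2, -1.5]
gripper_width: 49.7
```

Call:
jog_arm:
  series:
    - [[3, -30, 0], [0, 0, 0], 0.3]
    - [[7, -56, 0], [0, 0, 0], 0.3]
    - [[10, -78, 0], [0, 0, 0], 0.3]
    - [[12, -92, 0], [0, 0, 0], 0.3]
    - [[13, -97, 0], [0, 0, 0], 0.3]

```text
time_s: 4.83
ee_pos: [543.7, -226.9, 334.4]
ee_rot: [-179.8, 0.1, 48.0]
force: [0.3, -1.5, -2.8]
gripper_width: 49.9
```

Call:
jog_arm:
  series:
    - [[0, 0, 0], [0, 0, 0], 0.3]
    - [[0, 0, 0], [0, 0, 0], 0.3]
    - [[0, 0, 0], [0, 0, 0], 0.3]
    - [[0, 0, 0], [0, 0, 0], 0.3]
    - [[0, 0, 0], [0, 0, 0], 0.3]

```text
time_s: 5.25
ee_pos: [543.7, -225.9, 334.6]
ee_rot: [-179.8, 0.1, 48.1]
force: [-0.6, -0.1, -3.2]
gripper_width: 49.7
```

```bash
python3 - <<'E'
from fit import *
s=telemetry.state();print(s['time_s'],s['ee_pos'],s['ee_rot'],s['force'],s['torque'],s['gripper_width'])
snap('scene','s3.png');snap('top','t3.png')
a=cv2.imread('pics/s3.png');b=cv2.imread('pics/t3.png')
cv2.imwrite('pics/v3.png',np.hstack([cv2.resize(x[v:v+130,u:u+130],None,fx=3,fy=3,interpolation=cv2.INTER_CUBIC) for x,u,v in((a,165,25),(b,320,150))]))
E
```

```text
5.25 [ 543.73040933 -225.89636606  334.55538337] [-1.79780440e+02  1.37129621e-01  4.80583942e+01] [-0.63740524 -0.14766908 -3.15984013] [-0.05191895  0.00044295 -0.01829566] 49.70542430919698
```

View pics/v3.png

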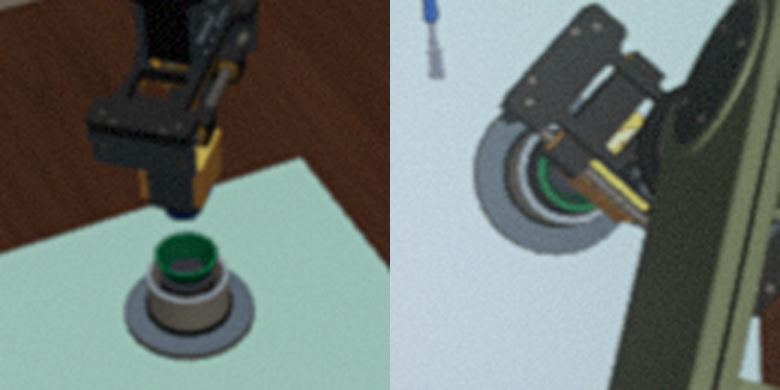

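Call:
jog_arm:
  series:
    - [[0.5, 0.5, -10], [0, 0, 0], 0.3]
    - [[1, 0.5, -20], [0, 0, 0], 0.3]
    - [[1, 0.5, -30], [0, 0, 0], 0.3]
    - [[1, 0.5, -36], [0, 0, 0], 0.3]
    - [[1, 0.5, -38], [0, 0, 0], 0.3]

```text
time_s: 5.77
ee_pos: [544.3, -225.5, 294.4]
ee_rot: [-179.6, 0.2, 48.0]
force: [-0.5, 1.0, -3.0]
gripper_width: 49.8
```

```bash
python3 - <<'E'
from fit import *
s=telemetry.state();print(s['time_s'],s['ee_pos'],s['ee_rot'],s['force'],s['torque'],s['gripper_width'])
f=snap('scene','s4.png')
x,y,z=s['ee_pos'];z-=217.9
P=[cyl(544.7,-225,69,0),cyl(544.7,-225,69,0,22.5),cyl(x,y,z,0,15),cyl(x,y,z+26,0,26)]
a=np.radians(48.1-90); b=block([x,y,a]);b[:,2]+=z
cv2.imwrite('pics/v4.png',np.hstack([ov(f,[],190,60,75,5),ov(f,P+[b],190,60,75,5)]))
E
```

```text
5.7667 [ 544.29469652 -225.52492128  294.440509  ] [-179.5923821     0.20525538   48.03645585] [-0.5148397   1.03373759 -2.95593198] [-0.05773797 -0.03354216 -0.02915962] 49.756647709400646
```

View pics/v4.png

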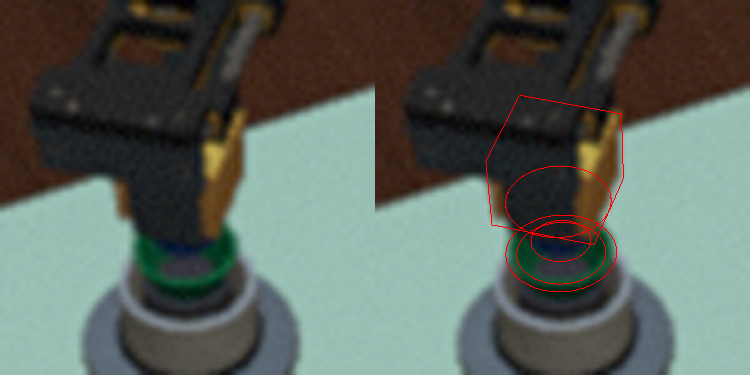

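Call:
jog_arm:
  series:
    - [[0, 0, -4], [0, 0, 0], 0.3]
    - [[0.4, 0.4, -8], [0, 0, 0], 0.3]
    - [[0.4, 0.4, -12], [0, 0, 0], 0.3]
    - [[0.4, 0.4, -15], [0, 0, 0], 0.3]
    - [[0.4, 0.4, -16], [0, 0, 0], 0.3]
  squeeze: 40

```text
time_s: 6.23
ee_pos: [544.7, -225.2, 278.3]
ee_rot: [-179.6, 0.2, 48.0]
force: [-0.4, 0.2, -2.4]
gripper_width: 49.6
```

Call:
jog_arm:
  series:
    - [[0, 0, -0.6], [0, 0, 0], 0.3]
    - [[0, 0, -1.2], [0, 0, 0], 0.3]
    - [[0, 0, -1.8], [0, 0, 0], 0.3]
    - [[0, 0, -2.4], [0, 0, 0], 0.3]
    - [[0, 0, -3], [0, 0, 0], 0.3]

```text
time_s: 6.65
ee_pos: [544.8, -225.2, 275.4]
ee_rot: [-179.6, 0.2, 48.0]
force: [-0.1, -0.2, -2.4]
gripper_width: 49.9
```

Call:
jog_arm:
  series:
    - [[0, 0, -0.4], [0, 0, 0], 0.3]
    - [[0, 0, -0.8], [0, 0, 0], 0.3]
    - [[0, 0, -1.2], [0, 0, 0], 0.3]
    - [[0, 0, -1.6], [0, 0, 0], 0.3]
    - [[0, 0, -2], [0, 0, 0], 0.3]

```text
time_s: 7.07
ee_pos: [544.8, -225.2, 273.4]
ee_rot: [-179.6, 0.2, 48.0]
force: [-0.6, -0.2, -2.5]
gripper_width: 49.9
```

Call:
jog_arm:
  series:
    - [[0, 0, -0.4], [0, 0, 0], 0.3]
    - [[0, 0, -0.8], [0, 0, 0], 0.3]
    - [[0, 0, -1.2], [0, 0, 0], 0.3]
    - [[0, 0, -1.6], [0, 0, 0], 0.3]
    - [[0, 0, -1.6], [0, 0, 0], 0.3]

```text
time_s: 7.48
ee_pos: [544.7, -225.2, 271.7]
ee_rot: [-179.6, 0.2, 48.0]
force: [-0.6, -0.5, -2.1]
gripper_width: 50.0
```

Call:
jog_arm:
  series:
    - [[0, 0, -0.3], [0, 0, 0], 0.3]
    - [[0, 0, -0.6], [0, 0, 0], 0.3]
    - [[0, 0, -0.9], [0, 0, 0], 0.3]
    - [[0, 0, -1.2], [0, 0, 0], 0.3]
    - [[0, 0, -1.2], [0, 0, 0], 0.3]

```text
time_s: 7.9
ee_pos: [544.7, -225.1, 270.5]
ee_rot: [-179.6, 0.2, 48.0]
force: [-0.7, 0.4, -1.3]
gripper_width: 50.0
```

Call:
jog_arm:
  series:
    - [[0, 0, -0.3], [0, 0, 0], 0.3]
    - [[0, 0, -0.6], [0, 0, 0], 0.3]
    - [[0, 0, -0.9], [0, 0, 0], 0.3]
    - [[0, 0, -1.2], [0, 0, 0], 0.3]
    - [[0, 0, -1.2], [0, 0, 0], 0.3]

```text
time_s: 8.32
ee_pos: [544.7, -225.1, 269.7]
ee_rot: [-179.6, 0.2, 48.0]
force: [-1.7, 2.1, 2.6]
gripper_width: 49.9
```

First contact, with a small lateral force, so I'm yielding toward it.

Call:
jog_arm:
  series:
    - [[-0.3, 0.3, 0], [0, 0, 0], 0.3]
    - [[-0.5, 0.6, 0], [0, 0, 0], 0.3]
    - [[-0.5, 0.6, -0.3], [0, 0, 0], 0.3]
    - [[-0.5, 0.6, -0.6], [0, 0, 0], 0.3]
    - [[-0.5, 0.6, -0.6], [0, 0, 0], 0.3]

```text
time_s: 8.73
ee_pos: [544.4, -224.8, 269.5]
ee_rot: [-179.7, 0.2, 48.0]
force: [-0.6, -1.5, 2.4]
gripper_width: 49.9
```

```bash
python3 - <<'E'
from fit import *
for i in range(1):
    s=telemetry.state();print(s['ee_pos'].round(2),s['ee_rot'].round(2),s['force'].round(2),s['torque'].round(3))
E
```

```text
[ 544.38 -224.75  269.5 ] [-179.67    0.19   48.03] [-0.65 -1.55  2.38] [-0.243  0.153  0.015]
```

Call:
jog_arm:
  series:
    - [[0, 0, -0.3], [0, 0, 0], 0.3]
    - [[0, 0, -0.6], [0, 0, 0], 0.3]
    - [[0, 0, -0.9], [0, 0, 0], 0.3]
    - [[0, 0, -1], [0, 0, 0], 0.3]
    - [[0, 0, -1], [0, 0, 0], 0.3]

```text
time_s: 9.15
ee_pos: [544.4, -224.8, 268.5]
ee_rot: [-179.7, 0.2, 48.0]
force: [-2.1, -1.0, 4.0]
gripper_width: 49.7
```

Call:
jog_arm:
  series:
    - [[0, 0, -0.3], [0, 0, 0], 0.3]
    - [[0, 0, -0.6], [0, 0, 0], 0.3]
    - [[0, 0, -0.9], [0, 0, 0], 0.3]
    - [[0, 0, -1], [0, 0, 0], 0.3]
    - [[0, 0, -1], [0, 0, 0], 0.3]

```text
time_s: 9.57
ee_pos: [544.4, -224.8, 267.5]
ee_rot: [-179.7, 0.2, 48.0]
force: [-1.2, -0.2, 2.9]
gripper_width: 49.8
```

Call:
jog_arm:
  series:
    - [[0, 0, -0.3], [0, 0, 0], 0.3]
    - [[0, 0, -0.6], [0, 0, 0], 0.3]
    - [[0, 0, -0.9], [0, 0, 0], 0.3]
    - [[0, 0, -1.2], [0, 0, 0], 0.3]
    - [[0, 0, -1.2], [0, 0, 0], 0.3]

```text
time_s: 9.98
ee_pos: [544.4, -224.8, 266.2]
ee_rot: [-179.7, 0.2, 48.0]
force: [-1.9, -1.2, 3.7]
gripper_width: 49.6
```

Call:
jog_arm:
  series:
    - [[0, 0, -0.3], [0, 0, 0], 0.3]
    - [[0, 0, -0.6], [0, 0, 0], 0.3]
    - [[0, 0, -0.9], [0, 0, 0], 0.3]
    - [[0, 0, -1.2], [0, 0, 0], 0.3]
    - [[0, 0, -1.2], [0, 0, 0], 0.3]

```text
time_s: 10.4
ee_pos: [544.4, -224.8, 264.9]
ee_rot: [-179.7, 0.2, 48.0]
force: [-2.0, -0.1, 4.5]
gripper_width: 49.7
```

Call:
jog_arm:
  series:
    - [[-0.1, 0, -0.3], [0, 0, 0], 0.3]
    - [[-0.2, 0, -0.6], [0, 0, 0], 0.3]
    - [[-0.2, 0, -0.9], [0, 0, 0], 0.3]
    - [[-0.2, 0, -1.1], [0, 0, 0], 0.3]
    - [[-0.2, 0, -1.1], [0, 0, 0], 0.3]

```text
time_s: 10.82
ee_pos: [544.3, -224.8, 263.8]
ee_rot: [-179.7, 0.2, 48.0]
force: [0.0, -0.0, 4.3]
gripper_width: 49.8
```

Call:
jog_arm:
  series:
    - [[0, 0, -0.3], [0, 0, 0], 0.3]
    - [[0, 0, -0.6], [0, 0, 0], 0.3]
    - [[0, 0, -0.9], [0, 0, 0], 0.3]
    - [[0, 0, -1.1], [0, 0, 0], 0.3]
    - [[0, 0, -1.1], [0, 0, 0], 0.3]

```text
time_s: 11.23
ee_pos: [544.3, -224.8, 262.7]
ee_rot: [-179.7, 0.2, 48.0]
force: [-0.1, -0.5, 3.4]
gripper_width: 49.5
```

Call:
jog_arm:
  series:
    - [[0, 0, -0.3], [0, 0, 0], 0.3]
    - [[0, 0, -0.6], [0, 0, 0], 0.3]
    - [[0, 0, -0.9], [0, 0, 0], 0.3]
    - [[0, 0, -1.2], [0, 0, 0], 0.3]
    - [[0, 0, -1.2], [0, 0, 0], 0.3]

```text
time_s: 11.65
ee_pos: [544.3, -224.8, 261.4]
ee_rot: [-179.7, 0.2, 48.0]
force: [-0.8, -0.4, 3.8]
gripper_width: 49.7
```

Call:
jog_arm:
  series:
    - [[0, 0, -0.3], [0, 0, 0], 0.3]
    - [[0, 0, -0.6], [0, 0, 0], 0.3]
    - [[0, 0, -0.9], [0, 0, 0], 0.3]
    - [[0, 0, -1.2], [0, 0, 0], 0.3]
    - [[0, 0, -1.2], [0, 0, 0], 0.3]

```text
time_s: 12.07
ee_pos: [544.3, -224.8, 260.1]
ee_rot: [-179.7, 0.2, 48.0]
force: [-0.5, -0.7, 4.0]
gripper_width: 50.1
```

Call:
jog_arm:
  series:
    - [[0, 0, -0.3], [0, 0, 0], 0.3]
    - [[0, 0, -0.6], [0, 0, 0], 0.3]
    - [[0, 0, -0.9], [0, 0, 0], 0.3]
    - [[0, 0, -1.2], [0, 0, 0], 0.3]
    - [[0, 0, -1.2], [0, 0, 0], 0.3]

```text
time_s: 12.48
ee_pos: [544.3, -224.8, 258.8]
ee_rot: [-179.7, 0.2, 48.0]
force: [-0.1, -0.1, 4.8]
gripper_width: 49.9
```

Call:
jog_arm:
  series:
    - [[0, 0, -0.3], [0, 0, 0], 0.3]
    - [[0, 0, -0.6], [0, 0, 0], 0.3]
    - [[0, 0, -0.9], [0, 0, 0], 0.3]
    - [[0, 0, -1.2], [0, 0, 0], 0.3]
    - [[0, 0, -1.2], [0, 0, 0], 0.3]

```text
time_s: 12.9
ee_pos: [544.3, -224.8, 257.6]
ee_rot: [-179.7, 0.2, 48.0]
force: [0.1, -0.5, 3.4]
gripper_width: 49.6
```

Call:
jog_arm:
  series:
    - [[0, 0, -0.3], [0, 0, 0], 0.3]
    - [[0, 0, -0.6], [0, 0, 0], 0.3]
    - [[0, 0, -0.9], [0, 0, 0], 0.3]
    - [[0, 0, -1.2], [0, 0, 0], 0.3]
    - [[0, 0, -1.2], [0, 0, 0], 0.3]

```text
time_s: 13.32
ee_pos: [544.3, -224.8, 256.3]
ee_rot: [-179.7, 0.2, 48.0]
force: [-0.0, -0.6, 3.8]
gripper_width: 49.9
```

Call:
jog_arm:
  series:
    - [[0, 0, -0.3], [0, 0, 0], 0.3]
    - [[0, 0, -0.6], [0, 0, 0], 0.3]
    - [[0, 0, -0.9], [0, 0, 0], 0.3]
    - [[0, 0, -1.2], [0, 0, 0], 0.3]
    - [[0, 0, -1.2], [0, 0, 0], 0.3]

```text
time_s: 13.73
ee_pos: [544.3, -224.8, 255.1]
ee_rot: [-179.7, 0.2, 48.0]
force: [0.0, -0.1, 3.7]
gripper_width: 49.6
```

```bash
python3 - <<'E'
from fit import *
f=snap('scene','s5.png')
cv2.imwrite('pics/v5.png',np.hstack([ov(ld('s4.png'),[],190,60,75,5),ov(f,[],190,60,75,5)]))
E
```

```text
(no output)
```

View pics/v5.png

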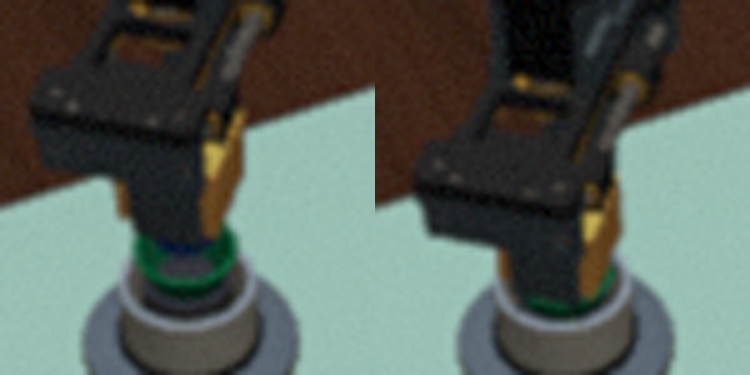

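The picture shows the collar sinking into the sleeve with the model, and its green rim is still above the sleeve. I'm carrying on.

Call:
jog_arm:
  series:
    - [[0, 0, -0.3], [0, 0, 0], 0.3]
    - [[0, 0, -0.6], [0, 0, 0], 0.3]
    - [[0, 0, -0.9], [0, 0, 0], 0.3]
    - [[0, 0, -1.1], [0, 0, 0], 0.3]
    - [[0, 0, -1.1], [0, 0, 0], 0.3]

```text
time_s: 14.2
ee_pos: [544.3, -224.8, 253.9]
ee_rot: [-179.7, 0.2, 48.0]
force: [0.6, -1.0, 3.7]
gripper_width: 50.0
```

Call:
jog_arm:
  series:
    - [[0, 0, -0.3], [0, 0, 0], 0.3]
    - [[0, 0, -0.6], [0, 0, 0], 0.3]
    - [[0, 0, -0.9], [0, 0, 0], 0.3]
    - [[0, 0, -1.1], [0, 0, 0], 0.3]
    - [[0, 0, -1.1], [0, 0, 0], 0.3]

```text
time_s: 14.62
ee_pos: [544.3, -224.8, 253.0]
ee_rot: [-179.7, 0.2, 48.0]
force: [-1.1, -0.2, 5.3]
gripper_width: 50.0
```

Call:
jog_arm:
  series:
    - [[0, 0, -0.2], [0, 0, 0], 0.3]
    - [[0, 0, -0.4], [0, 0, 0], 0.3]
    - [[0, 0, -0.6], [0, 0, 0], 0.3]
    - [[0, 0, -0.6], [0, 0, 0], 0.3]
    - [[0, 0, -0.6], [0, 0, 0], 0.3]

```text
time_s: 15.03
ee_pos: [544.3, -224.8, 252.9]
ee_rot: [-179.7, 0.2, 48.0]
force: [-1.0, -0.2, 5.6]
gripper_width: 49.5
```

Call:
jog_arm:
  series:
    - [[0, 0, -0.4], [0, 0, 0], 0.3]
    - [[0, 0, -0.8], [0, 0, 0], 0.3]
    - [[0, 0, -1], [0, 0, 0], 0.3]
    - [[0, 0, -1], [0, 0, 0], 0.3]
    - [[0, 0, -1], [0, 0, 0], 0.3]

```text
time_s: 15.45
ee_pos: [544.3, -224.8, 252.6]
ee_rot: [-179.7, 0.2, 48.0]
force: [-1.3, -0.3, 8.4]
gripper_width: 49.8
```

Call:
jog_arm:
  series:
    - [[0, 0, -0.7], [0, 0, 0], 0.3]
    - [[0, 0, -1], [0, 0, 0], 0.3]
    - [[0, 0, -1.2], [0, 0, 0], 0.3]
    - [[0, 0, -1.2], [0, 0, 0], 0.3]
    - [[0, 0, -1.2], [0, 0, 0], 0.3]

```text
time_s: 15.87
ee_pos: [544.2, -224.7, 252.4]
ee_rot: [-179.7, 0.2, 48.0]
force: [-2.6, 0.7, 9.9]
gripper_width: 49.8
```

Call:
jog_arm:
  series:
    - [[0, 0, -1], [0, 0, 0], 0.3]
    - [[0, 0, -1.3], [0, 0, 0], 0.3]
    - [[0, 0, -1.45], [0, 0, 0], 0.3]
    - [[0, 0, -1.45], [0, 0, 0], 0.3]
    - [[0, 0, -1.45], [0, 0, 0], 0.3]

```text
time_s: 16.28
ee_pos: [544.1, -224.7, 252.2]
ee_rot: [-179.8, 0.2, 48.0]
force: [-2.9, 0.7, 11.1]
gripper_width: 49.8
```

```bash
python3 - <<'E'
from fit import *
s=telemetry.state();print(s['ee_pos'].round(2),s['ee_rot'].round(2),s['force'].round(2),s['torque'].round(3))
E
```

```text
[ 544.11 -224.7   252.21] [-1.7976e+02  1.6000e-01  4.8040e+01] [-2.89  0.73 11.13] [-0.     0.566 -0.006]
```

Call:
jog_arm:
  series:
    - [[0, 0, -1.2], [0, 0, 0], 0.3]
    - [[-0.1, 0, -1.5], [0, 0, 0], 0.3]
    - [[-0.1, 0, -1.55], [0, 0, 0], 0.3]
    - [[-0.1, 0, -1.55], [0, 0, 0], 0.3]
    - [[-0.1, 0, -1.55], [0, 0, 0], 0.3]

```text
time_s: 16.7
ee_pos: [544.0, -224.7, 252.1]
ee_rot: [-179.8, 0.1, 48.0]
force: [-2.1, 0.7, 11.5]
gripper_width: 49.7
```

It firmly resists, at about 14 N of contact including the model's weight. I'm relaxing, then releasing.

Call:
jog_arm:
  series:
    - [[-0.1, 0, -0.8], [0, 0, 0], 0.3]
    - [[-0.1, 0, -0.4], [0, 0, 0], 0.3]
    - [[-0.1, 0, -0.2], [0, 0, 0], 0.3]
    - [[-0.1, 0, -0.2], [0, 0, 0], 0.3]
    - [[-0.1, 0, -0.2], [0, 0, 0], 0.3]

```text
time_s: 17.12
ee_pos: [543.8, -224.6, 252.6]
ee_rot: [-179.8, 0.1, 48.0]
force: [-1.7, -0.2, 7.7]
gripper_width: 49.7
```

Call:
jog_arm:
  series:
    - [[0, 0, -0.2], [0, 0, 0], 0.55]
    - [[0, 0, -0.2], [0, 0, 0], 0.6]
    - [[0, 0, 0], [0, 0, 0], 0.7]
    - [[0, 0, 0], [0, 0, 0], 0.85]
    - [[0, 0, 0], [0, 0, 0], 1]
  squeeze: 5

```text
time_s: 17.53
ee_pos: [543.7, -224.5, 252.0]
ee_rot: [-179.8, 0.1, 48.0]
force: [0.1, 0.6, -0.6]
gripper_width: 71.9
```

Call:
jog_arm:
  series:
    - [[0, 0, 0], [0, 0, 0], 1]
    - [[0, 0, 0], [0, 0, 0], 1]
    - [[0, 0, 0], [0, 0, 0], 1]
    - [[0, 0, 0], [0, 0, 0], 1]
    - [[0, 0, 0], [0, 0, 0], 1]

```text
time_s: 17.95
ee_pos: [543.7, -224.5, 252.0]
ee_rot: [-179.8, 0.1, 48.0]
force: [-0.1, 0.2, 0.9]
gripper_width: 91.1
```

```bash
python3 - <<'E'
from fit import *
s=telemetry.state();print(s['ee_pos'].round(2),s['ee_rot'].round(2),s['force'].round(2),s['torque'].round(3),s['gripper_width'])
f=snap('scene','s6.png')
cv2.imwrite('pics/v6.png',ov(f,[],185,60,80,6))
E
```

```text
[ 543.74 -224.47  251.96] [-1.7976e+02  1.5000e-01  4.8040e+01] [-0.09  0.18  0.86] [-0.056 -0.025  0.005] 91.11927048616269
```

View pics/v6.png

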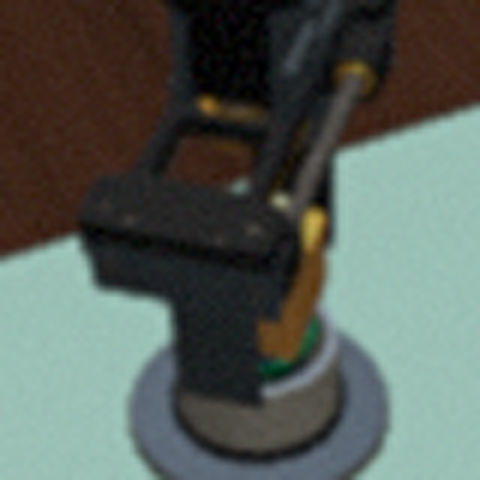

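Fully open and the force is zero. Rising straight up.

Call:
jog_arm:
  series:
    - [[0, 0, 5], [0, 0, 0], 1]
    - [[0, 0, 20], [0, 0, 0], 1]
    - [[0, 0, 45], [0, 0, 0], 1]
    - [[0, 0, 75], [0, 0, 0], 1]
    - [[0, 0, 105], [0, 0, 0], 1]

```text
time_s: 18.42
ee_pos: [543.5, -224.4, 358.2]
ee_rot: [-179.7, 0.2, 48.0]
force: [0.9, -0.9, 1.3]
gripper_width: 91.3
```

Call:
jog_arm:
  series:
    - [[0, 35, 10], [0, 0, 0], 1]
    - [[0, 70, 20], [0, 0, 0], 1]
    - [[0, 105, 20], [0, 0, 0], 1]
    - [[0, 140, 20], [0, 0, 0], 1]
    - [[0, 175, 20], [0, 0, 0], 1]

```text
time_s: 18.83
ee_pos: [543.1, -47.9, 379.1]
ee_rot: [-179.8, 0.1, 48.0]
force: [1.2, 0.6, -0.6]
gripper_width: 91.1
```

Call:
jog_arm:
  series:
    - [[0, 30, 0], [0, 0, 0], 1]
    - [[0, 60, 0], [0, 0, 0], 1]
    - [[0, 85, 0], [0, 0, 0], 1]
    - [[0, 95, 0], [0, 0, 0], 1]
    - [[0, 95, 0], [0, 0, 0], 1]

```text
time_s: 19.25
ee_pos: [542.9, 48.8, 379.4]
ee_rot: [-179.8, 0.1, 48.2]
force: [0.3, -0.6, 0.4]
gripper_width: 91.3
```

```bash
python3 - <<'E'
from fit import *
s=telemetry.state();print(s['time_s'],s['ee_pos'].round(2),s['force'].round(2),s['qvel'].round(2))
f=snap('scene','s7.png');t=snap('top','t7.png')
z=252.4-218
P=block([544.2,-224.7,np.radians(48-90)]);P[:,2]+=z
C=[cyl(544.4,-224.9,z+18,0)]
cv2.imwrite('pics/v7.png',np.hstack([ov(f,[],195,70,60,6),ov(t,[],350,175,60,6)]))
M=[soft_orange(t,(350,175,410,235),0),soft_orange(f,(195,70,255,140),0)]
def g(p):
    b=block(p);b[:,2]+=p[3];return b
for n,F,m in(('both',[t,f],M),('top',[t],M[:1]),('scene',[f],M[1:])):
    p,c=solve(F,m,lambda p:g([*p,z]),[544,-225,np.radians(48-90)],[5,5,.1]);print(n,p[:2].round(1),np.degrees(p[2]).round(1),c)
for n in('scene','top'):
    a=ld(n+'0.png')['pixels'].astype(int);b=(f if n=='scene' else t)['pixels'].astype(int)
E
```

```text
19.25 [542.93  48.84 379.43] [ 0.26 -0.64  0.45] [-2.97  0.01  0.23 -1.85 -0.02 -1.49]
both [ 545.  -226.4] -40.9 1305.3125
top [ 545.1 -226.2] -41.9 25.125
scene [ 542.9 -229.7] -39.6 1239.9375
```

View pics/v7.png

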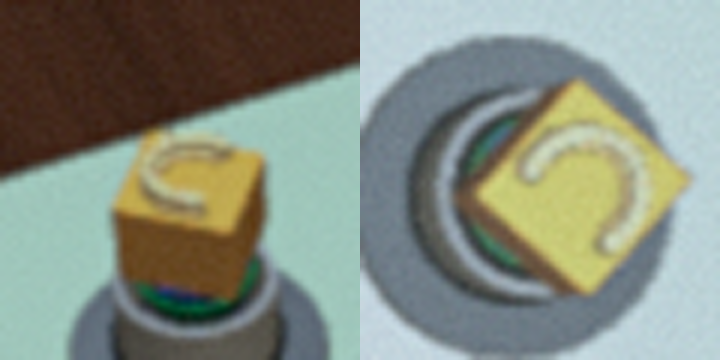

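View pics/t7.png

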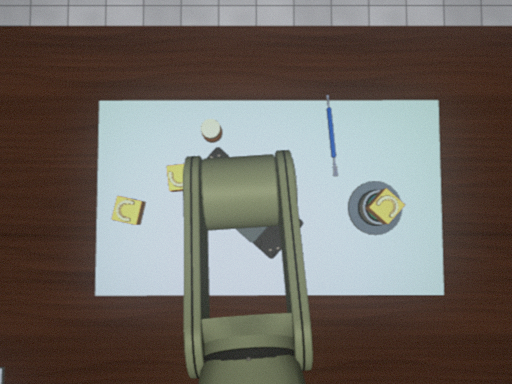

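```bash
python3 - <<'E'
from fit import *
f=ld('s7.png');t=ld('t7.png');z=34.4
im=cv2.resize(f['pixels'],None,fx=S,fy=S,interpolation=cv2.INTER_CUBIC).astype(int)
m=np.zeros(im.shape[:2],np.uint8); d=im[:,:,0]-im[:,:,2]
v,u=np.mgrid[0:m.shape[0],0:m.shape[1]]/S
# wood lies above the mat edge line
m[(d>0)&(u>205)&(u<243)&(v>90)&(v<125)&(v>93.0-(u-215)*0.30)]=1
n,l,s,_=cv2.connectedComponentsWithStats(m);m=(l==1+np.argmax(s[1:,4])).astype(np.uint8)
c,_=cv2.findContours(m,cv2.RETR_EXTERNAL,cv2.CHAIN_APPROX_NONE);h=cv2.convexHull(np.vstack(c));m[:]=0;cv2.fillPoly(m,[h],1)
ms=cv2.resize(m.astype(np.float32),(512,384),interpolation=cv2.INTER_AREA);mt=soft_orange(t,(350,175,410,235),0)
print(ms.sum(),mt.sum())
def g(p): # x,y of foot, yaw, tiltx, tilty
    b=block([0,0,p[2]]);R,_=cv2.Rodrigues(np.array([p[3],p[4],0.]));return b@R.T+[p[0],p[1],p[5] if len(p)>5 else z]
yaw=np.radians(-42)
for n,F,M in(('both',[t,f],[mt,ms]),('top',[t],[mt]),('scene',[f],[ms])):
    p,c=solve(F,M,lambda p:g([*p,0,0]),[544,-225,yaw],[4,4,.1]);print('upright',n,p[:2].round(1),np.degrees(p[2]).round(1),round(c,1))
for h in ((544.4,-224.8),):
  for y0 in(.03,-.03):
    p,c=solve([t,f],[mt,ms],lambda p:g([p[3],p[4],p[0],p[1],p[2],p[5]]),[yaw,y0,y0,*h,z],[.1,.05,.05,3,3,2]);print('tilt',p.round(3),round(c,1))
U=g([544.4,-224.8,yaw,0,0]);T=U[U[:,2]>75]
cv2.imwrite('pics/v8.png',np.hstack([ov(f,[U,T],200,80,50,8),ov(t,[U,T],355,180,50,8)]))
E
```

```text
772.9375 863.625
upright both [ 544.9 -226.3] -42.6 196.1
upright top [ 544.8 -226.2] -42.2 25.9
upright scene [ 545.2 -228.9] -45.2 160.4
tilt [-7.36000e-01  3.20000e-02  3.10000e-02  5.43741e+02 -2.24219e+02
  3.58560e+01] 190.4
tilt [-7.37000e-01 -1.10000e-02  4.00000e-03  5.44843e+02 -2.26533e+02
  3.56040e+01] 191.2
```

View pics/v8.png

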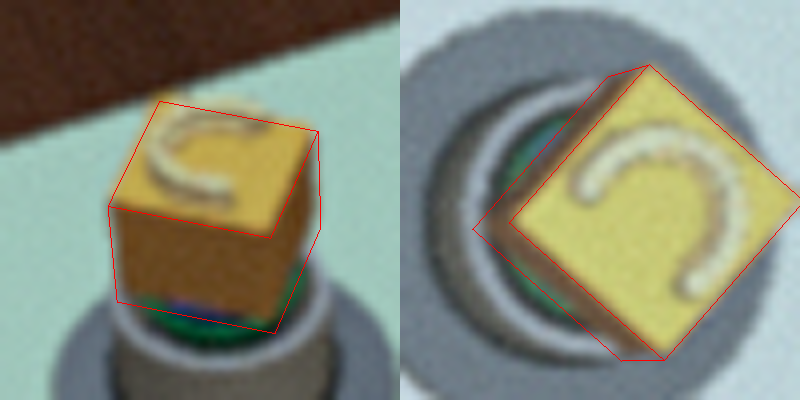

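Call:
jog_arm:
  series:
    - [[0, 0, 0], [0, 0, 0], 1]
    - [[0, 0, 0], [0, 0, 0], 1]
    - [[0, 0, 0], [0, 0, 0], 1]
    - [[0, 0, 0], [0, 0, 0], 1]
    - [[0, 0, 0], [0, 0, 0], 1]

```text
time_s: 19.77
ee_pos: [543.1, 46.1, 379.2]
ee_rot: [-179.8, 0.1, 48.0]
force: [-0.8, -1.3, -0.4]
gripper_width: 92.0
```

```bash
python3 - <<'E'
from fit import *
f=snap('scene','s9.png')
cv2.imwrite('pics/v9.png',np.hstack([cv2.resize(x['pixels'][70:290,140:340,::-1],None,fx=2,fy=2,interpolation=cv2.INTER_CUBIC) for x in(ld('scene0.png'),f)]))
print(telemetry.state()['qvel'].round(2))
E
```

```text
[ 0.34  0.11  0.01  0.03  0.04 -0.07]
```

View pics/v9.png

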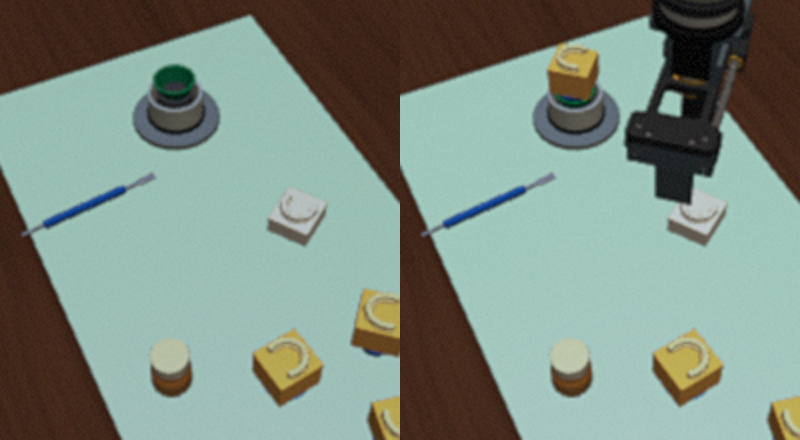

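The model stands upright in the lowered collar at about (227,107) in the full scene picture. The white model, jar and carver are where they started, and the gripper is clear of everything.

```bash
python3 -c "
from h import *
print(env.job_done())"
```

```text
the job is handed in; nothing more can be done
None
```

I picked up the orange model nearest the base, nested its spigot in the green collar, pressed it home, released it and handed the job in at about 20 s. No verdict is reported, so the result rests on my own checks.

- **Pressing:** The collar slid about 17 mm at a steady 6–7 N, then the stop resisted. I pressed until the contact force was about 14 N, estimated as the wrist reading of 11.5 N plus the model's weight. No reading came near 25 N.
- **After release:** With the gripper open, the wrist force was near zero and the arm was clear. The pictures show the model upright in the collar, with the white model, jar and carver unmoved.
- **Less certain:** The top-view fit puts the block about 1.5 mm from where I judged the collar axis to be. That is within the 2 mm calibration error, but it does not independently prove the 2 mm limit. The scene-view fit was poor: it was about 4 mm off in y, and the block looks about 1–2 pixels shorter than modelled. The same mismatch showed at the start, so I put it down to calibration. A tilt fit to both views was inconclusive (one solution near 0.01 rad, the other about 0.045 rad with the foot shifted). Comparing block corners with the start picture suggests less than about 0.02 rad, against the 0.05 rad limit.

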